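# Tip the jar lid open side down into its pocket and close the dust cover

## Robot

A 7-joint arm with a two-finger parallel gripper is mounted at the origin on the work surface. World frame = base frame: x ahead of the robot, y to its left, z up, the work surface at z = 0. Lengths are in m, angles in rad, forces in N, time in s.
With the tool pointing down it reaches from about 0.4 to 0.875 m from the base axis. Payload 4.4 kg.
Tool frame: the origin (TCP) lies on the centre line of the jaws, within the pads' length; the fingertips stand 14 mm ahead of it and the grasp point (between the pads) lies 5 mm behind it; z points along the fingers, y is the line along which they close (so a half turn about z gives the same grasp; the last joint's range is limited). The gripper opens to 85 mm and grips with 20 to 120 N. Pads are 22 mm wide; open, the fingers measure 114 mm over their backs; the gripper's body (76 mm by 85 mm) begins 54 mm behind the grasp point. The pads swing forward as they close: fully open they stand 13 mm farther back than shut.
Start: joints at [1.179, 0.628, 0.038, 1.517, -0.027, 0.996, -0.02], TCP at [0.208, -0.616, 0.245] pointing down, gripper open.
Joint ranges: [-3.06, 3.06], [-0.37, 2.12], [-1.25, 1.32], [0.18, 2.47], [-1.1, 4.24], [0.23, 1.98], [-2.94, 2.94]. Speed limits (rad/s): [2.57, 2.57, 3.14, 3.14, 3.14, 3.14, 3.14].

## Interface

Orientations are given as a rotation vector (axis times angle).
In Python, from rig import sense, eyes, job gives the robot as it stands.
- The arm moves only by the shell command python3 -m crank 'ROWS'. ROWS is JSON, one flat list of numbers, 5 for each row, row after row: the finger opening in mm, from 0 to 85.4, then the shift along the tool's x, y, z in mm, then the turn about the tool's z in degrees. In form: [claw, tx, ty, tz, turn, claw, tx, ty, tz, turn, ...]. A call has 1 to 5 rows; each row shifts and turns the commanded pose from where the row before left it, along the tool's axes as they then stand; what a row does not reach is not made up. A row lasts 1/8 s, in which the tool goes at most 62.5 mm and 10.7 degrees, less where a joint would pass 70% of its speed; a pose out of reach is approached as far as the arm can. A call with a gripper value outside its range is refused whole. The fingers move at their own pace and stop on an object; the grip force is fixed at half the most. Time passes only in rows, so rows that do not move let the fingers close. It gives the time, the measured TCP pose, the force, the opening and the grip force at its end, in the units of the state.
- sense(): the state, without advancing time (a new reading comes with each control period).
- eyes.get_image(name): name is "scene" or "top" or "wrist"; returns the picture (420x560x3 uint8, blue, green, red); there is no depth.
- eyes.camera_params(name): a dict with "fx", "fy", "cx", "cy" (pixels), "R" (3x3) and "t" (3): a world point X has camera coordinates R X + t; the wrist camera has in their place "mount" (4x4, takes a point from camera to tool coordinates, whose origin is the TCP and whose axes are the flange's). Camera axes: x right, y down, z forward; pixel columns grow to the right and rows downward; lengths in m; the calibration is good to about 2 mm. A picture is of the moment at which its call begins: read the wrist's pose just before it. camera_params takes no time and is no camera call.
- job.close_job(): hands the job in; it is judged then, once.
Trained networks look in the newest picture that a camera, given by its name, has taken for a name from the list of things; names that differ only in an ending like _2 or _b are one class to them, and where a whole thing is asked for, a point or a joint stands for the part that bears it (a point fixed in the world has none). Each returns a list of dicts, best first, with "conf" (0 to 1); they miss things now and then, are a little off and sometimes report something else, mostly with a low value. They report only what shows in the picture. A call takes as long as a camera call. They do not tell look-alikes from the thing itself.
- eyes.boxes_of(name, camera): "at" ([x, y, z] in m, in the coordinates of the camera as it stood for that picture, good to about 4 mm: the middle of the surface that is visible of it).
- eyes.pinpoint(name, camera): "at" ([x, y, z] in m, in the coordinates of the camera as it stood for that picture, good to about 4 mm: a listed point, or the origin of a listed thing).
The state is a dict: "t": time; "qpos": joint angles; "qd": joint speeds; "effort": joint torques, N m; "eef_pos": TCP position; "eef_rot": TCP orientation; "contact_force": force on the tool from outside, world axes, zero at the start; "torque": the same for the moment, N m; "grip_width": finger opening in m; "finger_force": force on a finger pad.
Only numpy, scipy, OpenCV 4.12 (cv2) and the standard library are available. Lean on these libraries where they do the work, as an engineer would, in place of code of your own. Each camera call takes 0.05 s, during which the arm holds its last target. There are 200 camera calls.

## Task

One jar lid stands on edge in the slot between the two round pockets of the white lid rack. Tip it over so that it lies open side down, crown up, fully home in one of these pockets, then slide the clear dust cover over the pockets as far as it goes. Leave the other lid standing in its slot, do not push the dose cup or the amber jar out of place, and let go of everything.

Things in the scene. Friction and masses are not known exactly. Their poses are not given: they have to be found in the camera images.
- rack: White plastic lid rack fixed to the table: plate 208 mm (x) by 300 mm (y), 14 mm thick, all recesses 7 mm deep. Origin: centre of its underside, on the table, z up. Two round pockets at y = 0; a slot between them and an equal slot 95 mm to -y hold one standing lid each, either colour in either. A blue-walled clear cover slides on it along y.
- pocket_minus (a point): Centre of the floor of the round pocket (77 mm in diameter, 7 mm deep) at the rack's x = -56 mm, y = 0; 7 mm above the table; axes as the rack's. A lid lying home in it has its centre 9 mm above this point.
- pocket_plus (a point): Centre of the floor of the round pocket (77 mm in diameter, 7 mm deep) at the rack's x = +56 mm, y = 0; 7 mm above the table; axes as the rack's. A lid lying home in it has its centre 9 mm above this point.
- middle_slot (a point): Centre of the floor of the slot between the pockets: 22 mm (rack's x) by 48 mm (y), 7 mm deep, with a 6 mm wide ridge, level with the rack's top, to either pocket. A lid tipped here pivots on the ridge and falls the way it is pushed; it may come to lie aslant with its near edge on the ridge, and then needs a nudge of about 15 mm outward to drop home. Axes as the rack's.
- side_slot (a point): Centre of the floor of the other slot, of the same size, at the rack's x = 0, y = -95 mm, with no pockets beside it. The lid in it stays there. Axes as the rack's.
- cover (a joint): Dust cover: 0 = open (at the rack's +y end), 0.100 m = closed over both pockets, against a stop; starts at 0 to 0.012. Slides along the rack's -y, about 1.2 N friction plus 6 N per m/s, stays where left. Clear roof 36 to 39 mm above the table (strikes a standing lid, clears a lying one), blue side strips and back wall, front open; 222 mm (x) by 95 mm (y).
- cover_push (a point): Middle of the outer (+y) face of the cover's blue back wall, which is 222 mm wide and reaches from 16 to 39 mm above the table; the point is 26 mm above the table. Push here along the rack's -y. With the cover closed it lies 50 mm to the rack's +y of the pockets' centres. Axes as the rack's.
- dose_cup: Clear plastic dose cup, rim radius 30 mm, 55 mm high, on the table close to the rack's +x edge; origin at the centre of its underside. A bystander.
- jar: Amber glass jar with a steel cap, radius 36 mm, 75 mm high, on the table close to the rack's +x edge; origin at the centre of its underside. A bystander.
- red_lid_center (a point): Red jar lid: round cap, 70 mm diameter, 18 mm thick, wall 4 mm, 30 to 65 g. One face is the closed crown (yellow label), the other is hollow with a white liner. It starts upright on edge in a slot, crown to the rack's +x and open side to its -x, rising 63 mm above the rack's top. The point is its centre (42 mm above the table at first); x axis out of the crown (up when it lies open side down).
- green_lid_center (a point): Green jar lid: round cap, 70 mm diameter, 18 mm thick, wall 4 mm, 30 to 65 g. One face is the closed crown (yellow label), the other is hollow with a white liner. It starts upright on edge in a slot, crown to the rack's -x and open side to its +x, rising 63 mm above the rack's top. The point is its centre (42 mm above the table at first); x axis out of the crown (up when it lies open side down).
Mind the look-alikes: they are no part of the job. Of the things that look like the part that bears red_lid_center, the smaller one is meant. There is more than one size of the part that bears green_lid_center; the job needs the larger.

How it is judged:
On the way:
1. the lid from the middle slot lies open side down, fully home in a pocket, the cover still open (less than 40 mm from its open end), the other lid still standing in its slot ((((angle between red_lid_center's own x axis and vertical below 0.06 rad and z of red_lid_center in the frame of rack between 0.0135 and 0.0185 m and (horizontal distance between red_lid_center and pocket_minus below 0.008 m or horizontal distance between red_lid_center and pocket_plus below 0.008 m)) and (angle between the x axis of green_lid_center and the x axis of rack, either way round below 0.2 rad and y of green_lid_center in the frame of rack between -0.105 and -0.085 m and z of green_lid_center in the frame of rack above 0.038 m)) or ((angle between green_lid_center's own x axis and vertical below 0.06 rad and z of green_lid_center in the frame of rack between 0.0135 and 0.0185 m and (horizontal distance between green_lid_center and pocket_minus below 0.008 m or horizontal distance between green_lid_center and pocket_plus below 0.008 m)) and (angle between the x axis of red_lid_center and the x axis of rack, either way round below 0.2 rad and y of red_lid_center in the frame of rack between -0.105 and -0.085 m and z of red_lid_center in the frame of rack above 0.038 m))) and value of joint cover below 0.04 m), for 0.2 s.
At the end, for the whole second after the job is handed in: The middle lid lies open side down (within 0.06 rad), home in a pocket (centre 13.5 to 18.5 mm above the table, within 8 mm of the pocket's centre); the other lid still stands in its slot (within 0.2 rad and 10 mm); the cover is closed to within 6 mm of its stop ((((angle between red_lid_center's own x axis and vertical below 0.06 rad and z of red_lid_center in the frame of rack between 0.0135 and 0.0185 m and (horizontal distance between red_lid_center and pocket_minus below 0.008 m or horizontal distance between red_lid_center and pocket_plus below 0.008 m)) and (angle between the x axis of green_lid_center and the x axis of rack, either way round below 0.2 rad and y of green_lid_center in the frame of rack between -0.105 and -0.085 m and z of green_lid_center in the frame of rack above 0.038 m)) or ((angle between green_lid_center's own x axis and vertical below 0.06 rad and z of green_lid_center in the frame of rack between 0.0135 and 0.0185 m and (horizontal distance between green_lid_center and pocket_minus below 0.008 m or horizontal distance between green_lid_center and pocket_plus below 0.008 m)) and (angle between the x axis of red_lid_center and the x axis of rack, either way round below 0.2 rad and y of red_lid_center in the frame of rack between -0.105 and -0.085 m and z of red_lid_center in the frame of rack above 0.038 m))) and value of joint cover above 0.094 m); the robot touches nothing.
It fails at once if the dose cup or the amber jar is pushed more than 30 mm from its place (distance of any of dose_cup, jar from where it was at the start of the episode above 0.03 m).
It also fails if it takes over 50 s, if anything falls off the work surface, if the arm or the gripper's body presses on something with over 40 N, if the wrist force passes 120 N, or if a joint passes its speed limit or range.

## Working session

There is one attempt and no reset: what is moved stays moved. The work goes in short steps, Python scripts to look and compute and a shell command to move; the robot and the scene stay as the last step left them, time stands still between calls to the robot, and variables do not carry over. Pictures are saved under pics/ and viewed, at most 10 in all, crops included, and the job is handed in when it is done.

```bash
mkdir -p pics
cat > h.py <<'E'
import numpy as np, cv2
from scipy.spatial.transform import Rotation as R
from rig import sense, eyes, job
def cam2w(name,p,s=None):
    c=eyes.camera_params(name); p=np.array(p)
    if name=='wrist':
        s=s or sense(); q=np.array(c['mount'])@np.r_[p,1]
        return R.from_rotvec(s['eef_rot']).apply(q[:3])+s['eef_pos']
    return np.array(c['R']).T@(p-np.array(c['t']))
def pix(name,p):
    c=eyes.camera_params(name); return [round(c['fx']*p[0]/p[2]+c['cx']),round(c['fy']*p[1]/p[2]+c['cy'])]
def look(name,things,minc=0.2):
    for t in things:
        f,n=t.split(':')
        for d in getattr(eyes,dict(p='pinpoint',b='boxes_of')[f])(n,name):
            if d['conf']>=minc: print(name,t,round(d['conf'],2),np.round(cam2w(name,d['at']),4),pix(name,d['at']))
E
python3 - <<'E'
from h import *
s=sense(); print(s['t'],s['eef_pos'],s['eef_rot'],R.from_rotvec(s['eef_rot']).as_matrix().round(3))
a=eyes.get_image('top'); b=eyes.get_image('scene')
cv2.imwrite('pics/top.png',a); cv2.imwrite('pics/scene.png',b)
for n in ('top','scene'):
    look(n,['p:rack','p:pocket_minus','p:pocket_plus','p:middle_slot','p:side_slot','p:cover_push','p:red_lid_center','p:green_lid_center','p:dose_cup','p:jar'])
print(sense()['t'])
E
```

```text
0.0 [ 0.20788277 -0.61521162  0.24438556] [-3.09811191e+00 -5.09308139e-01  5.67960608e-04] [[ 0.947  0.32  -0.001]
 [ 0.32  -0.947  0.002]
 [-0.    -0.002 -1.   ]]
top p:rack 0.79 [ 0.5348 -0.0024  0.0023] [285, 242]
top p:pocket_minus 0.66 [ 0.4784 -0.003   0.0041] [286, 269]
top p:pocket_plus 0.94 [ 0.5905 -0.0077  0.0111] [287, 216]
top p:middle_slot 0.64 [ 0.5316 -0.0046  0.0117] [286, 243]
top p:side_slot 0.85 [ 0.5256 -0.096   0.0052] [329, 245]
top p:cover_push 0.65 [0.549  0.1416 0.0273] [216, 235]
top p:red_lid_center 0.77 [ 0.535  -0.0023  0.0464] [285, 240]
top p:red_lid_center 0.72 [0.3353 0.0844 0.0462] [243, 340]
top p:green_lid_center 0.84 [ 0.5289 -0.0982  0.0431] [332, 242]
top p:green_lid_center 0.77 [ 0.549  -0.237   0.0204] [397, 232]
top p:dose_cup 0.87 [ 0.6954 -0.1154 -0.0038] [336, 168]
top p:jar 0.89 [0.7101 0.0413 0.0013] [264, 163]
scene p:rack 0.6 [ 5.353e-01 -1.400e-03  1.000e-04] [276, 233]
scene p:pocket_minus 0.7 [ 5.336e-01 -1.600e-03  4.000e-04] [277, 232]
scene p:pocket_minus 0.36 [ 0.5929 -0.0065  0.0074] [256, 247]
scene p:pocket_plus 0.98 [ 0.5937 -0.0075  0.0088] [255, 247]
scene p:middle_slot 0.61 [ 0.5323 -0.0026  0.0047] [277, 230]
scene p:side_slot 0.63 [ 0.5277 -0.0941  0.0052] [238, 211]
scene p:cover_push 0.87 [0.5451 0.1408 0.0254] [346, 257]
scene p:red_lid_center 0.82 [0.5303 0.001  0.0404] [279, 215]
scene p:red_lid_center 0.63 [0.3347 0.0855 0.0465] [368, 175]
scene p:green_lid_center 0.97 [ 0.547  -0.2392  0.0208] [173, 185]
scene p:green_lid_center 0.67 [ 0.5276 -0.0998  0.0395] [234, 196]
scene p:dose_cup 0.64 [ 0.7001 -0.1138 -0.0035] [169, 265]
scene p:jar 0.62 [0.7089 0.0416 0.0027] [239, 305]
1.1
```

View pics/top.png

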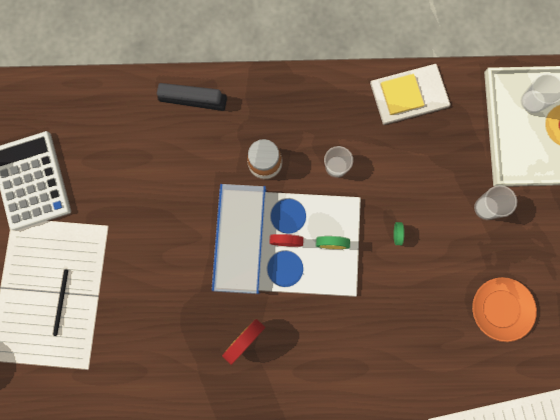

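View pics/scene.png

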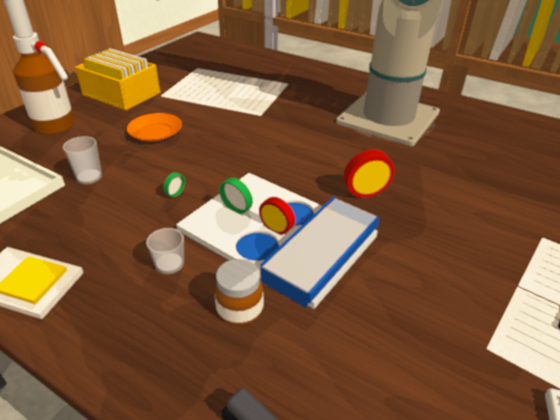

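The top view shows the white rack at about (287,243), with the cover open to the left at (240,238).

- **Red lids:** one is in the middle slot at top (285,240) / scene (277,215). A larger one stands on the table at top (243,340) / scene (368,175). The smaller, in the rack, is meant.
- **Green lids:** one is in the side slot at top (332,242) / scene (235,196). A smaller one is on the table at top (398,233) / scene (174,185). The larger, in the rack, is meant.

The red crown faces +x, so the lid must fall toward -x into pocket_minus. I'll fit the rack pose next and confirm the lids in a crop.

Run:
```python
from h import *
b=cv2.imread('pics/scene.png')[140:280,130:410]; cv2.imwrite('pics/crop.png',cv2.resize(b,None,fx=2.8,fy=2.8,interpolation=cv2.INTER_CUBIC))
# model (rack xy) vs measured
M=np.array([[0,0],[-56,0],[56,0],[0,0],[0,-95],[0,0],[0,-95]])/1000
T=np.array([[.5348,-.0024],[.4784,-.003],[.5905,-.0077],[.5316,-.0046],[.5256,-.096],[.535,-.0023],[.5289,-.0982]])
S=np.array([[.5353,-.0014],[.4784,-.003],[.5937,-.0075],[.5323,-.0026],[.5277,-.0941],[.5303,.001],[.5276,-.0998]])
m=np.r_[M,M];w=np.r_[T,S]
mc,wc=m.mean(0),w.mean(0);a=m-mc;b=w-wc
th=np.arctan2((a[:,0]*b[:,1]-a[:,1]*b[:,0]).sum(),(a*b).sum())
Rz=np.array([[np.cos(th),-np.sin(th)],[np.sin(th),np.cos(th)]]); o=wc-Rz@mc
print(np.degrees(th),o,((w-o-m@Rz.T)*1000).round(1).tolist())
print('push in rack',[(Rz.T@(np.array(p)-o)).round(4) for p in ([.549,.1416],[.5451,.1408])])
```

```text
-3.4509419965434462 [ 0.53378383 -0.00302065] [[1.0, 0.6], [0.5, -3.4], [0.8, -1.3], [-2.2, -1.6], [-2.5, 1.8], [1.2, 0.7], [0.8, -0.4], [1.5, 1.6], [0.5, -3.4], [4.0, -1.1], [-1.5, 0.4], [-0.4, 3.7], [-3.5, 4.0], [-0.5, -2.0]]
push in rack [array([0.0065, 0.1453]), array([0.0026, 0.1442])]
```

View pics/crop.png

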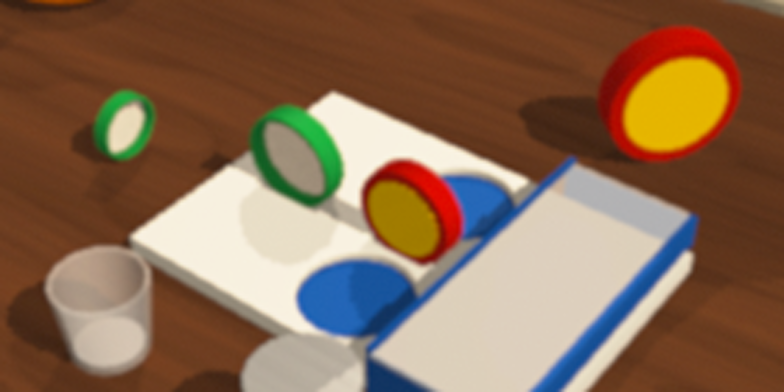

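The crop confirms it. The smaller red lid in the middle slot shows its yellow crown to +x, so I'll push from +x toward pocket_minus. The larger green lid is in the side slot.

```bash
python3 -m crank '[0,0,0,0,7.4,0,0,0,0,7.4,0,0,0,0,7.4,0,28,-52,0,0,0,28,-52,0,0]' && python3 -m crank '[0,28,-52,0,0,0,28,-52,0,0,0,28,-52,0,0,0,28,-52,0,0,0,28,-52,0,0]' && python3 -m crank '[0,28,-52,0,0,0,28,-52,0,0,0,28,-52,0,0,0,28,-52,0,0,0,28,-52,0,0]'
```

```text
t: 1.72
eef_pos: [0.2709, -0.5145, 0.2451]
eef_rot: [3.14, -0.099, 0.001]
contact_force: [2.3, 0.0, 0.6]
grip_width: 0.0003
finger_force: 0.0
t: 2.35
eef_pos: [0.4272, -0.263, 0.2457]
eef_rot: [3.14, -0.097, 0.002]
contact_force: [0.9, -0.5, -0.3]
grip_width: 0.0001
finger_force: 0.0
t: 2.98
eef_pos: [0.5829, -0.012, 0.2456]
eef_rot: [3.14, -0.097, 0.001]
contact_force: [0.5, -0.5, -0.4]
grip_width: 0.0
finger_force: 0.0
```

Run:
```python
from h import *
s=sense(); print(s['t'],s['eef_pos'],R.from_rotvec(s['eef_rot']).as_matrix().round(3).tolist(),s['grip_width'])
cv2.imwrite('pics/w1.png',eyes.get_image('wrist'))
look('wrist',['p:rack','p:pocket_minus','p:pocket_plus','p:middle_slot','p:side_slot','p:red_lid_center','p:green_lid_center','p:cover_push'])
```

```text
2.975 [ 0.58290616 -0.01204922  0.24560249] [[0.998, -0.062, 0.001], [-0.062, -0.998, -0.0], [0.001, 0.0, -1.0]] 2.3467175342032466e-05
wrist p:rack 0.88 [ 0.5409  0.0087 -0.0014] [268, 211]
wrist p:pocket_minus 0.69 [0.4804 0.003  0.0034] [272, 261]
wrist p:middle_slot 0.9 [ 0.5363 -0.0039  0.0067] [270, 214]
wrist p:side_slot 0.81 [ 0.5285 -0.0973  0.0102] [356, 216]
wrist p:red_lid_center 0.82 [ 0.5346 -0.0096  0.041 ] [274, 226]
wrist p:green_lid_center 0.89 [ 0.5432 -0.2382  0.0281] [500, 199]
wrist p:green_lid_center 0.76 [ 0.5305 -0.0991  0.042 ] [364, 225]
wrist p:cover_push 0.75 [0.5479 0.1399 0.0289] [127, 219]
```

View pics/w1.png

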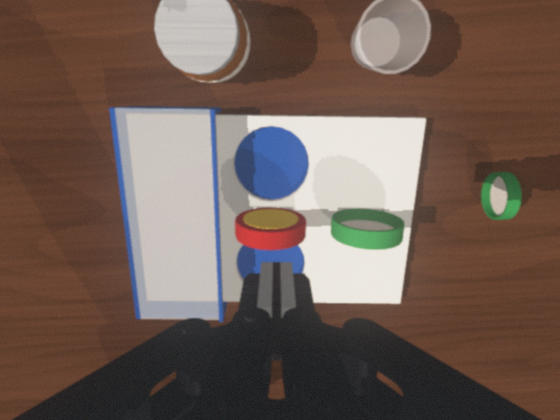

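The picture shows the red lid at (271,226), crown up-image toward +x, with the fingers to its -x side in perspective. The green lid is at (367,228) and the cover at (165,210), and all of this fits the rack estimate. I'll go down on the +x side.

```bash
python3 -m crank '[0,-4,-6,60,1,0,0,0,58,0,0,0,0,40,0,0,0,0,19,0,0,0,0,0,0]'
python3 - <<'E'
from h import *
s=sense(); print(s['t'],s['eef_pos'])
cv2.imwrite('pics/w2.png',eyes.get_image('scene')[140:280,130:410].repeat(2,0).repeat(2,1))
E
```

```text
t: 4.05
eef_pos: [0.577, -0.0085, 0.0671]
eef_rot: [3.139, -0.127, -0.005]
contact_force: [-1.2, 0.3, 0.5]
grip_width: -0.0002
finger_force: 0.0
4.05 [ 0.57697526 -0.00852797  0.06708557]
```

View pics/w2.png

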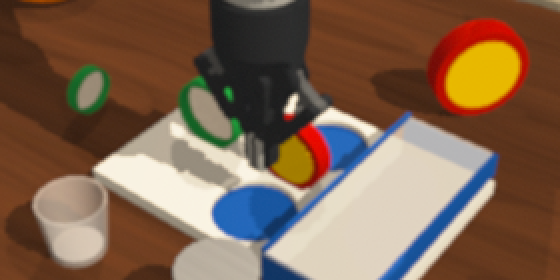

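The finger stands just on the crown side of the red lid, near (262,150) in the crop. I'll push slowly toward -x.

```bash
python3 -m crank '[0,-10,0,0,0,0,-8,0,0,0,0,-5,0,0,0,0,-5,0,0,0,0,-5,0,0,0]' && python3 -m crank '[0,-5,0,0,0,0,-5,0,0,0,0,-5,0,0,0,0,-5,0,0,0,0,-5,0,0,0]' && python3 -m crank '[0,0,0,0,0,0,0,0,0,0]'
```

```text
t: 4.72
eef_pos: [0.5452, -0.0048, 0.0685]
eef_rot: [-3.139, 0.124, -0.001]
contact_force: [0.0, 0.6, 0.3]
grip_width: -0.0001
finger_force: 0.0
t: 5.35
eef_pos: [0.5201, -0.0028, 0.0683]
eef_rot: [-3.139, 0.124, -0.0]
contact_force: [0.8, 0.6, 0.7]
grip_width: 0.0001
finger_force: 0.0
t: 5.6
eef_pos: [0.5207, -0.0029, 0.0684]
eef_rot: [-3.139, 0.124, -0.001]
contact_force: [-0.5, -0.2, -0.4]
grip_width: -0.0001
finger_force: 0.0
```

Run:
```python
from h import *
cv2.imwrite('pics/w3.png',np.hstack([eyes.get_image('scene')[150:270,180:400].repeat(2,0).repeat(2,1),eyes.get_image('wrist')[100:340,120:460]]))
look('wrist',['p:red_lid_center','p:green_lid_center']);look('scene',['p:red_lid_center','p:green_lid_center'])
```

```text
wrist p:green_lid_center 0.73 [ 0.5305 -0.0999  0.0448] [487, 238]
scene p:red_lid_center 0.76 [0.484  0.0019 0.0238] [293, 209]
scene p:red_lid_center 0.76 [0.335  0.088  0.0477] [369, 175]
scene p:green_lid_center 0.71 [ 0.5293 -0.0979  0.0409] [235, 196]
scene p:green_lid_center 0.7 [ 0.5461 -0.2403  0.0176] [173, 186]
```

View pics/w3.png

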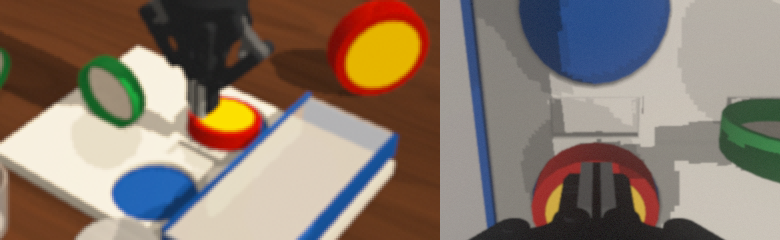

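The lid has tipped over crown up, at (228,122) in the left half, aslant with its near edge on the ridge. The green lid still stands. I'll back off, lower the tips and nudge it outward.

```bash
python3 -m crank '[0,25,0,0,0,0,22,0,0,0,0,0,0,18,0,0,0,0,17,0,0,0,0,0,0]' && python3 -m crank '[0,-9,0,0,0,0,-7,0,0,0,0,-6,0,0,0,0,-5,0,0,0,0,-5,0,0,0]' && python3 -m crank '[0,-4,0,0,0,0,-4,0,0,0,0,-3,0,0,0,0,0,0,0,0]'
```

```text
t: 6.52
eef_pos: [0.5643, -0.0065, 0.031]
eef_rot: [3.139, -0.124, -0.009]
contact_force: [0.7, -0.8, 0.3]
grip_width: -0.0004
finger_force: 0.0
t: 7.15
eef_pos: [0.5353, -0.0041, 0.0335]
eef_rot: [3.139, -0.124, 0.001]
contact_force: [0.3, 0.6, 0.7]
grip_width: 0.0001
finger_force: 0.0
t: 7.65
eef_pos: [0.5242, -0.0032, 0.0333]
eef_rot: [3.139, -0.124, -0.0]
contact_force: [-0.1, -0.2, 0.3]
grip_width: -0.0002
finger_force: 0.0
```

Run:
```python
from h import *
cv2.imwrite('pics/w4.png',np.hstack([eyes.get_image('scene')[150:270,180:400].repeat(2,0).repeat(2,1),eyes.get_image('wrist')[100:340,120:460]]))
look('wrist',['p:red_lid_center']);look('scene',['p:red_lid_center','p:pocket_plus','p:green_lid_center']);eyes.get_image('top');look('top',['p:red_lid_center','p:pocket_plus'])
```

```text
wrist p:red_lid_center 0.97 [0.4773 0.0011 0.0133] [276, 359]
scene p:red_lid_center 0.88 [0.474  0.004  0.0159] [296, 210]
scene p:red_lid_center 0.85 [0.3341 0.0867 0.0487] [369, 174]
scene p:pocket_plus 0.65 [ 0.5952 -0.0061  0.0093] [256, 247]
scene p:green_lid_center 0.81 [ 0.5452 -0.2399  0.0217] [173, 184]
scene p:green_lid_center 0.7 [ 0.5269 -0.0968  0.0399] [236, 196]
```

View pics/w4.png

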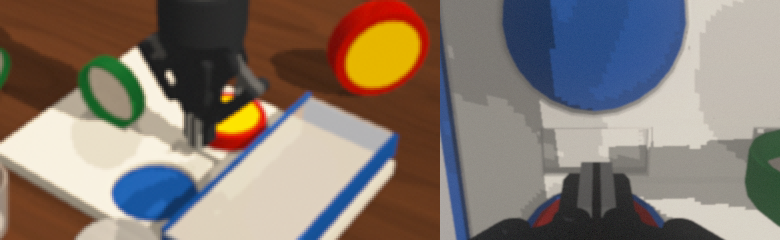

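The lid now reads z≈15 mm with its centre near (0.476,0.002), consistent with home. I'll lift off and verify from above.

```bash
python3 -m crank '[0,15,0,0,0,0,0,0,-55,0,0,-5,0,-55,0,0,-20,0,-50,0,0,-20,0,0,0]' && python3 -m crank '[0,0,0,0,0]'
python3 - <<'E'
from h import *
w=eyes.get_image('wrist'); look('wrist',['p:red_lid_center','p:pocket_minus','p:green_lid_center','p:cover_push','p:pocket_plus','p:middle_slot'])
sc=eyes.get_image('scene'); look('scene',['p:red_lid_center','p:cover_push'])
cv2.imwrite('pics/w5.png',np.hstack([cv2.resize(sc[190:260,230:350],None,fx=3,fy=3,interpolation=2),w[120:330,120:460]]))
print(sense()['eef_pos'])
E
```

```text
t: 8.72
eef_pos: [0.4966, -0.0008, 0.1969]
eef_rot: [-3.138, 0.124, -0.013]
contact_force: [-0.3, -1.4, -0.2]
grip_width: 0.0001
finger_force: 0.0
t: 8.85
eef_pos: [0.4934, -0.0007, 0.1939]
eef_rot: [-3.139, 0.124, 0.0]
contact_force: [-0.1, 0.2, -0.5]
grip_width: 0.0002
finger_force: 0.0
wrist p:red_lid_center 0.55 [4.792e-01 1.000e-04 1.320e-02] [277, 204]
wrist p:green_lid_center 0.61 [ 0.5342 -0.0968  0.0406] [397, 137]
wrist p:cover_push 0.57 [0.5465 0.1405 0.026 ] [99, 143]
wrist p:pocket_plus 0.75 [ 0.5938 -0.0083  0.005 ] [276, 67]
wrist p:middle_slot 0.88 [ 0.5346 -0.0036  0.0063] [276, 140]
scene p:red_lid_center 0.89 [0.336  0.0847 0.0488] [368, 174]
scene p:red_lid_center 0.69 [4.759e-01 4.000e-04 1.700e-02] [294, 209]
scene p:cover_push 0.63 [0.5466 0.1404 0.0277] [345, 256]
[ 0.49462459 -0.00091266  0.19297147]
```

View pics/w5.png

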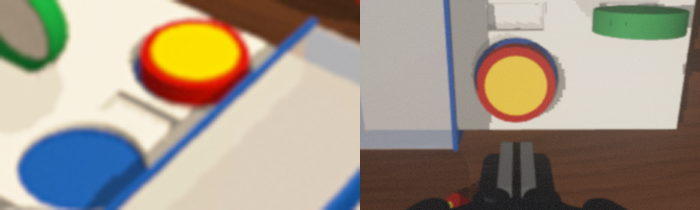

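The lid lies flat at (515,82) in the right half with a blue rim around it, crown up and home. The green lid stands and the cover is still open. Next I'll go behind the cover's back wall.

```bash
python3 -m crank '[0,10,-46,0,0,0,10,-46,0,0,0,10,-46,0,0,0,10,-46,0,0,0,0,0,55,0]' && python3 -m crank '[0,0,0,55,0,0,0,0,32,0,0,0,0,14,0,0,0,0,0,0]'
python3 - <<'E'
from h import *
s=sense(); print(s['eef_pos']); cv2.imwrite('pics/w6.png',eyes.get_image('scene')[150:330,200:420].repeat(2,0).repeat(2,1)); look('scene',['p:cover_push'])
E
```

```text
t: 9.98
eef_pos: [0.5532, 0.1864, 0.1408]
eef_rot: [-3.132, 0.113, -0.016]
contact_force: [-0.3, -1.3, -0.8]
grip_width: 0.0001
finger_force: 0.0
t: 10.48
eef_pos: [0.5489, 0.1793, 0.0369]
eef_rot: [3.139, -0.124, -0.001]
contact_force: [0.8, 0.2, -0.0]
grip_width: 0.0003
finger_force: 0.0
[0.54887641 0.17926736 0.03692161]
scene p:cover_push 0.57 [0.5448 0.1419 0.023 ] [346, 258]
scene p:cover_push 0.36 [0.474  0.0024 0.0174] [295, 209]
```

View pics/w6.png

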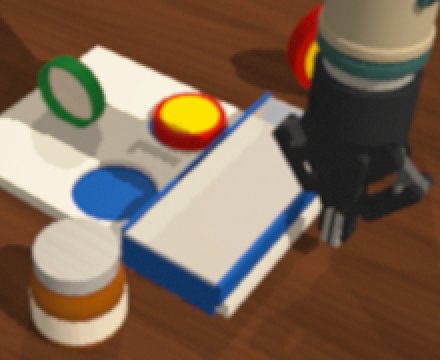

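The fingertip at (333,235) stands behind the middle of the blue back wall. I'll push along rack -y (tool +y).

```bash
python3 -m crank '[0,0,12,0,0,0,0,10,0,0,0,0,10,0,0,0,0,10,0,0,0,0,10,0,0]' && python3 -m crank '[0,0,10,0,0,0,0,10,0,0,0,0,10,0,0,0,0,10,0,0,0,0,10,0,0]' && python3 -m crank '[0,0,5,0,0,0,0,4,0,0,0,0,3,0,0,0,0,0,0,0]'
```

```text
t: 11.2
eef_pos: [0.5452, 0.1271, 0.0375]
eef_rot: [-3.139, 0.124, -0.001]
contact_force: [1.6, 1.0, 1.3]
grip_width: -0.0002
finger_force: 0.9
t: 11.82
eef_pos: [0.5409, 0.0771, 0.0373]
eef_rot: [3.139, -0.124, 0.0]
contact_force: [1.5, 2.0, -0.6]
grip_width: -0.0003
finger_force: 0.8
t: 12.32
eef_pos: [0.5395, 0.0654, 0.0372]
eef_rot: [3.139, -0.125, -0.002]
contact_force: [0.1, -0.7, -0.6]
grip_width: -0.0002
finger_force: 0.0
```

Run:
```python
from h import *
s=sense(); print(s['t'],s['eef_pos'],s['contact_force'])
for n in ('scene','top'): eyes.get_image(n); look(n,['p:cover_push','p:green_lid_center','p:dose_cup','p:jar'],.4)
```

```text
12.325 [0.53947119 0.06538466 0.03723739] [ 0.06068229 -0.72279333 -0.62962731]
scene p:cover_push 0.91 [0.5417 0.0522 0.0268] [300, 235]
scene p:green_lid_center 0.93 [ 0.5471 -0.241   0.0193] [172, 185]
scene p:green_lid_center 0.62 [ 0.5284 -0.099   0.0395] [235, 196]
scene p:dose_cup 0.73 [ 0.6979 -0.1135 -0.0014] [169, 263]
scene p:jar 0.85 [0.711  0.0393 0.0032] [237, 305]
top p:cover_push 0.64 [0.5401 0.0484 0.0281] [260, 239]
top p:green_lid_center 0.94 [ 0.527 -0.099  0.044] [332, 243]
top p:green_lid_center 0.59 [ 0.5455 -0.2358  0.0218] [397, 234]
top p:dose_cup 0.84 [ 6.964e-01 -1.163e-01 -4.000e-04] [336, 167]
top p:dose_cup 0.7 [0.7118 0.0379 0.003 ] [265, 162]
top p:jar 0.83 [ 7.08e-01  3.78e-02 -7.00e-04] [265, 164]
top p:jar 0.62 [0.4766 0.0011 0.0011] [284, 270]
```

Close to the stop, with no stop force yet. I'll push on in 2 mm steps until it resists.

```bash
for i in 1; do python3 -m crank '[0,0,2,0,0,0,0,2,0,0]'; python3 -m crank '[0,0,2,0,0,0,0,0,0,0]'; done
```

```text
t: 13.08
eef_pos: [0.5396, 0.0621, 0.0373]
eef_rot: [-3.139, 0.124, -0.0]
contact_force: [-0.4, 0.9, -0.1]
grip_width: 0.0001
finger_force: 0.7
t: 13.32
eef_pos: [0.5395, 0.0602, 0.0373]
eef_rot: [-3.139, 0.124, -0.0]
contact_force: [-0.1, 2.3, 0.4]
grip_width: 0.0
finger_force: 1.2
```

```bash
python3 -m crank '[0,0,2,0,0,0,0,0,0,0]'; python3 -m crank '[0,0,2,0,0,0,0,0,0,0]'
```

```text
t: 13.58
eef_pos: [0.5395, 0.0601, 0.0374]
eef_rot: [-3.137, 0.122, -0.001]
contact_force: [0.2, 6.2, -0.5]
grip_width: 0.0001
finger_force: 3.2
t: 13.82
eef_pos: [0.5395, 0.0599, 0.0374]
eef_rot: [-3.135, 0.119, -0.001]
contact_force: [-0.4, 9.2, -1.4]
grip_width: 0.0002
finger_force: 5.0
```

The force rises without motion, so the cover is at its stop. I'll back off, rise, and check once.

```bash
python3 -m crank '[0,0,-12,0,0,0,0,-30,0,0,0,0,-20,-30,0,0,0,0,-50,0,0,0,0,-50,0]' && python3 -m crank '[0,0,-30,-30,0,0,0,0,0,0]'
python3 - <<'E'
from h import *
sc=eyes.get_image('scene'); look('scene',['p:red_lid_center','p:cover_push','p:green_lid_center'],.4)
cv2.imwrite('pics/w7.png',sc[150:330,150:420].repeat(2,0).repeat(2,1))
E
```

```text
t: 14.45
eef_pos: [0.5437, 0.1171, 0.1684]
eef_rot: [3.138, -0.124, -0.001]
contact_force: [0.8, -0.8, -0.1]
grip_width: -0.0002
finger_force: 0.0
t: 14.7
eef_pos: [0.548, 0.1502, 0.2]
eef_rot: [-3.137, 0.12, -0.009]
contact_force: [-0.2, -0.3, -1.0]
grip_width: -0.0003
finger_force: 0.0
scene p:red_lid_center 0.67 [ 0.528  -0.0967  0.0061] [236, 210]
scene p:red_lid_center 0.57 [0.3337 0.0851 0.0467] [368, 174]
scene p:cover_push 0.76 [0.5388 0.0453 0.0231] [298, 234]
scene p:green_lid_center 0.93 [ 0.5466 -0.2367  0.0242] [174, 184]
scene p:green_lid_center 0.75 [ 0.528  -0.0982  0.0411] [235, 196]
```

View pics/w7.png

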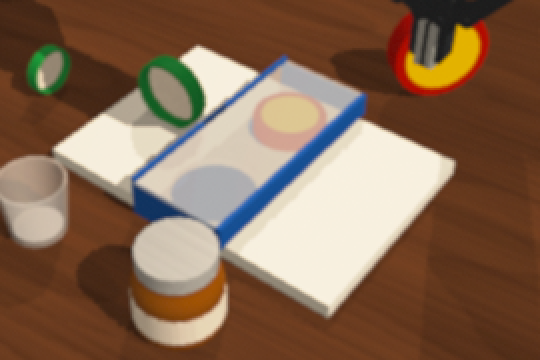

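The cover is closed over both pockets. The red lid lies crown up beneath it at (290,118), the green lid stands at (172,90), and the cup and jar are in place. The arm is clear.

```bash
python3 -m crank '[0,0,0,0,0,0,0,0,0,0]' && python3 -c "
from rig import job; print(job.close_job())"
```

```text
t: 15.15
eef_pos: [0.5461, 0.1468, 0.1966]
eef_rot: [3.138, -0.126, -0.002]
contact_force: [-0.4, 0.9, -0.3]
grip_width: -0.0002
finger_force: 0.0
the job is handed in; nothing more can be done
None
```

The job is handed in (no verdict came back): the red lid lies crown up in the -x pocket, the cover is against its stop, the green lid still stands in its slot, the cup and jar have not moved, and the arm is clear of everything.

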